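# Hold a sign plank in the end-cap jig

### The arm

A 7-joint arm with a two-finger parallel gripper is mounted at the origin on the work surface. World frame = base frame: x ahead of the robot, y to its left, z up, the work surface at z = 0. Lengths are in m, angles in rad, forces in N, time in s.
With the tool pointing down it reaches from about 0.4 to 0.875 m from the base axis. Payload 6.5 kg.
Tool frame: the origin (TCP) lies midway between the tips of the shut fingers; the grasp point (between the pads) lies 19 mm behind it; z points along the fingers, y is the line along which they close (so a half turn about z gives the same grasp; the last joint's range is limited). The gripper opens to 85 mm and grips with 20 to 120 N. Pads are 22 mm wide; open, the fingers measure 114 mm over their backs; the gripper's body (76 mm by 85 mm) begins 54 mm behind the grasp point. The pads swing forward as they close: fully open they stand 13 mm farther back than shut.
Start: joints at [1.186, 0.536, -0.004, 1.538, 0.003, 1.067, -0.071], TCP at [0.204, -0.617, 0.231] pointing down, gripper open.
Joint ranges: [-2.7, 2.7], [-0.37, 2.16], [-1.27, 1.26], [0.24, 2.4], [-1.31, 4.45], [0.19, 1.91], [-2.76, 2.76]. Speed limits (rad/s): [2.39, 2.39, 3.14, 3.14, 3.14, 3.14, 3.14].

### API

Orientations are given as a rotation vector (axis times angle).
In Python, from workcell import * gives the robot as it stands. Calls block until the motion is done:
- goto(position, orientation): joint-space move of the TCP to a pose.
- servo_line(position, frame=None, velocity=0.15, max_force=None): straight line of the TCP; frame=None keeps the orientation; velocity is the mean speed in m/s. With max_force (N) it stops when the force on the tool has changed by that much, and returns True; else False.
- goto_joints(angles): joint-space move.
- gripper_open() and gripper_close(strength=None): open the fingers fully, or close them until they stop; strength is the grip in N (None keeps the last).
- wait(seconds).
- inverse_kinematics(position, orientation): joint angles nearest the present ones, or None.
- read_camera(name): name is "scene" or "top"; returns the picture (384x512x3 uint8, red, green, blue); there is no depth.
- get_calibration(name): a dict with "fov_y" (degrees; the focal length in pixels is half the picture's height over the tangent of half this angle, whatever the lens; pixels are square), "cx", "cy" (the principal point, pixels), "distortion" ([k1, k2, p1, p2, k3] as OpenCV has them; the pictures are not rectified), "extrinsics" (4x4, takes a point from camera to world coordinates). Camera axes: x right, y up, looking along -z (the intrinsics and any distortion apply to the point x, -y, -z); pixel columns grow to the right and rows downward; lengths in m; the calibration is good to about 2 mm. A picture is of the moment at which its call begins. get_calibration takes no time and is no camera call.
A pose or a line that the arm cannot do raises IKError and nothing moves.
- sign_off(): hands the job in; it is judged then, once.
Readings, each from a call of its own:
- read_time_s(): time.
- read_joint_positions(): joint angles.
- read_qd(): joint speeds.
- read_tau(): joint torques, N m.
- read_ee_pos(): TCP position.
- read_orientation(): TCP orientation.
- read_force(): force on the tool from outside, world axes, zero at the start.
- read_ft_torque(): the same for the moment, N m.
- read_grip_width(): finger opening in m.
- read_finger_force(): force on a finger pad.
Only numpy, scipy, OpenCV 4.12 (cv2) and the standard library are available. Lean on these libraries where they do the work, as an engineer would, in place of code of your own. Each camera call takes 0.05 s, during which the arm holds its last target. There are 200 camera calls.

### The job

Pull the orange sign plank up off the spring clips of its carrier rails, lay it face up on the plywood assembly jig with its long edge flush along the fence, and slide its end into the blue sprung end-cap nest until the nest is pushed in about half of its travel (a push of roughly 12 newtons), so that I can screw the cap on. Keep that push steady for a few seconds and finish while still holding the plank there in the gripper; never push the nest right to the end of its travel, and leave the grey plank, the tape roll, the tin and the screwdriver where they are.

Things in the scene. Friction and masses are not known exactly. Their poses are not given: they have to be found in the camera images.
- plank: Orange-faced sign plank, hollow aluminium, (all sizes in mm) 200 long (its x) x 46 wide (y) x 16 high, 0.15 to 0.31 kg. Origin: centre of its underside, z up. Ends and edges are alike. A groove 3 deep runs along each long edge, 6 to 12 above the underside; above and below it the flanks are flat, 46 apart. Grip it across the width at mid-length.
- grey_plank: An identical plank with a grey face, clipped on the same rails; leave it alone. Origin: centre of its underside.
- rails: Two aluminium carrier rails fixed to the bench, origin on the bench at their centre: (mm) each 24 wide, 190 long (y), 14 high, at x = -65 and 65; a 4 high plate joins them. Planks lie across them (plank x along this x), undersides at 14, in the bays y = -52 and 52 (orange in either); bay y = 0 is empty. Between the rails the fingers have room.
- bay (a point): Centre of the empty bay, on the height of the rail tops. At each rail a plank has a white sprung clip on either side (mm: leg 26 to 28 off its centre line, top 12 above the rail) whose nose hooks 2 into its edge groove: a straight pull up of about 10 N besides the weight, over some 4 mm, springs the four clips open.
- jig: Assembly jig fixed to the bench; origin on the bench, x points to the nest. Plywood bed (mm) 12 thick, x -135 to 165, y -55 to 50. Two fence pieces 12 high on it, x -95 to -45 and 45 to 95, faces at y = 23; a finger fits in the gap. A plank on the fence has y = 0, z = 12, and x = 0 when just touching the cap. Behind the nest a stop plate, x 150 to 158, 34 high.
- nest_face (a point): Centre of the face of the black end cap (mm: 46 wide, 15 high) in the blue nest block (56 wide, top 22 above the bed, 12 thick, its back 34 before the stop plate at rest); 8 above the bed; at rest at x = 100, y = 0 in the jig's frame; moves along the jig's x with the nest.
- nest (a joint): Travel of the sprung nest along the jig's x, in m: 0 at rest, 0.012 at its end, growing as it is pushed in. Spring of 2 N per mm, no preload, so 6 mm is 12 N.
- tape: Roll of blue tape lying flat, 80 mm diameter, 25 high. Origin: centre of its underside.
- tin: Small upright paint tin with a red label, 72 mm diameter, 85 high. Origin: centre of its underside.
- driver: Screwdriver with a red handle, lying on the bench beyond the work, about 190 mm long along its x, handle to -x.
There are look-alikes about, which are no part of the job. Leave any purple look-alike of the plank alone.

How it is judged:
By the outcome, as a careful person would: the job done as asked, in the order asked, and still so for the second after the job is handed in, while the arm keeps its last pose, push and grip.
It also fails if it takes over 69 s, if anything falls off the work surface, if the arm or the gripper's body presses on something with over 40 N, if the wrist force passes 120 N, or if a joint passes its speed limit or range.

## Working session

There is one attempt and no reset: what is moved stays moved. The work goes in short steps, each a Python script; the robot and the scene stay as the last script left them, time stands still between calls to the robot, and variables do not carry over. Pictures are saved under pics/ and viewed, at most 10 in all, crops included, and the job is handed in when it is done.

```bash
mkdir -p pics; ls; cat > h.py <<'E'
from workcell import *
import numpy as np, cv2
def K(n):
    c=get_calibration(n); f=192/np.tan(np.radians(c["fov_y"])/2)
    return np.array([[f,0,c["cx"]],[0,f,c["cy"]],[0,0,1.]]),np.array(c["distortion"],float),np.array(c["extrinsics"])
def ray(n,uv,z):
    """pixels -> world points on plane z"""
    k,d,E=K(n); p=cv2.undistortPoints(np.array(uv,float).reshape(-1,1,2),k,d).reshape(-1,2)
    r=np.c_[p[:,0],-p[:,1],-np.ones(len(p))]@E[:3,:3].T; o=E[:3,3]
    return o+r*((z-o[2])/r[:,2])[:,None]
def proj(n,P):
    k,d,E=K(n); q=(np.atleast_2d(P)-E[:3,3])@E[:3,:3]
    return cv2.projectPoints(q*[1,-1,-1],np.zeros(3),np.zeros(3),k,d)[0].reshape(-1,2)
E
python3 - <<'E'
from h import *
for n in("scene","top"):
    im=read_camera(n); cv2.imwrite(f"pics/{n}0.png",cv2.resize(im[:,:,::-1],(800,600),interpolation=cv2.INTER_CUBIC)); np.save(f"pics/{n}0.npy",im)
    k,d,E=K(n); print(n,k[0,0],k[:2,2],d,E.round(3).tolist())
print(read_ee_pos(),read_orientation(),read_time_s(),read_grip_width())
E
```

```text
pics
scene 426.86872410144514 [252.83979556 195.50850937] [-0.09746917  0.          0.          0.          0.        ] [[-0.46, -0.694, 0.553, 1.097], [0.888, -0.36, 0.286, 0.291], [0.001, 0.623, 0.782, 0.888], [0.0, 0.0, 0.0, 1.0]]
top 444.4610517963388 [252.78379689 190.61826325] [0.01839804 0.         0.         0.         0.        ] [[-0.023, 0.986, -0.164, 0.313], [-1.0, -0.024, -0.004, -0.016], [-0.008, 0.164, 0.986, 1.243], [0.0, 0.0, 0.0, 1.0]]
[ 0.20352072 -0.61671819  0.23050225] [-3.10023460e+00 -4.98574107e-01  6.29424588e-04] 0.1 0.08568785452042003
```

View pics/scene0.png

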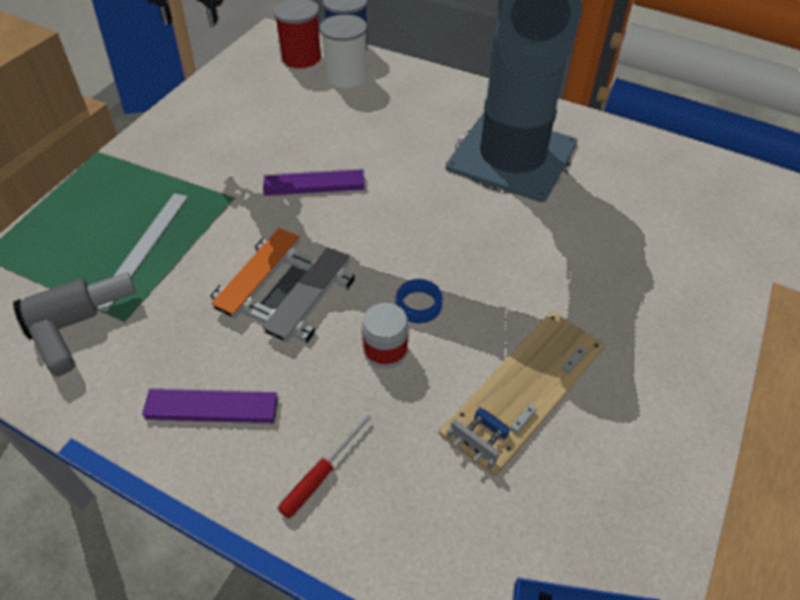

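View pics/top0.png

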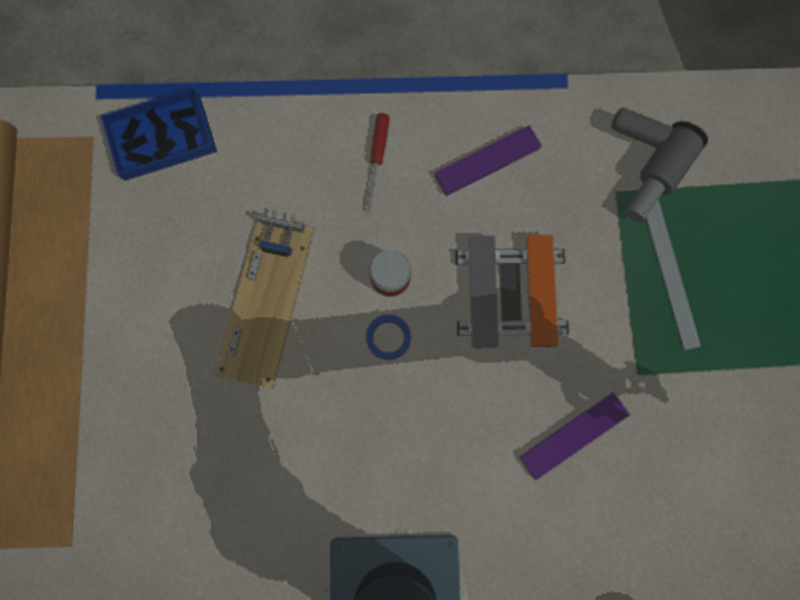

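The scene picture shows the orange plank at (257,272), the grey plank at (308,293), the jig at (520,390) with the blue nest at (492,421). In the top picture they are at (542,290), (483,290), (265,300) and (275,247).

Possible mistakes for the target, at top 800x600 pixels: orange plank (542,290), grey plank (483,290), purple planks (488,160) and (575,437), wooden board at left (45,340). I choose the orange one, clipped on the rails.

```bash
cat > m.py <<'E'
from h import *
def hsv(im): return cv2.cvtColor(im,cv2.COLOR_RGB2HSV)
def big(m):
    c=cv2.findContours(m.astype(np.uint8),cv2.RETR_EXTERNAL,cv2.CHAIN_APPROX_NONE)[0]; return max(c,key=cv2.contourArea)
def rect(n,c,z):
    P=ray(n,c.reshape(-1,2),z)[:,:2]; r=cv2.minAreaRect((P*1000).astype(np.float32)); 
    b=cv2.boxPoints(r); e=max(((b[i]-b[(i+1)%4]) for i in range(4)),key=np.linalg.norm)
    return np.array(r[0]).round(1),np.array(r[1]).round(1),np.degrees(np.arctan2(e[1],e[0])).round(2)%180
E
python3 - <<'E'
from m import *
for n in("top","scene"):
    im=np.load(f"pics/{n}0.npy"); H=hsv(im); h,s,v=[H[...,i].astype(int) for i in range(3)]
    roi=np.zeros(h.shape,bool)
    if n=="top": roi[120:260,300:400]=1
    else: roi[130:230,120:240]=1
    mo=roi&(h>5)&(h<18)&(s>150); c=big(mo); print(n,"orange",cv2.contourArea(c),rect(n,c,.030))
    roi[:]=0
    if n=="top": roi[125:255,110:210]=1
    else: roi[190:310,270:400]=1
    mb=roi&(h>100)&(h<125)&(s>110); c=big(mb); print(n,"blue",c.reshape(-1,2).min(0),c.reshape(-1,2).max(0),rect(n,c,.034))
    mw=roi&(h>8)&(h<30)&(s>75); c=big(mw); print(n,"wood",rect(n,cv2.convexHull(c) if 1 else c,.012))
im=np.load("pics/top0.npy");s0=np.load("pics/scene0.npy")
def cr(im,x,y,w,h,k): return cv2.resize(im[y:y+h,x:x+w,::-1],(w*k,h*k),interpolation=cv2.INTER_CUBIC)
A=cr(im,135,125,72,130,4)   # jig top 288x520
B=cr(im,285,140,90,90,4)
C=cr(s0,275,195,120,110,4)
out=np.zeros((600,800,3),np.uint8); out[:520,:288]=A; out[:360,300:660]=B
cv2.imwrite("pics/crop1.png",out); cv2.imwrite("pics/crop2.png",cr(s0,275,195,120,110,5))
E
```

```text
top orange 1027.5 (array([ 524.2, -270.8]), array([ 44.3, 194.4]), np.float32(179.35))
top blue [167 155] [185 161] (array([612.3, 201.9]), array([51.9,  8.6]), np.float32(75.83))
top wood (array([520.9, 223.5]), array([105.7, 297.6]), np.float32(165.69))
scene orange 854.5 (array([ 528.6, -274.6]), array([ 46.3, 201.3]), np.float32(179.26))
scene blue [305 262] [325 279] (array([620.2, 200.6]), array([55. , 17.7]), np.float32(75.16))
scene wood (array([524.9, 220.8]), array([105.2, 301.7]), np.float32(165.85))
```

View pics/crop1.png

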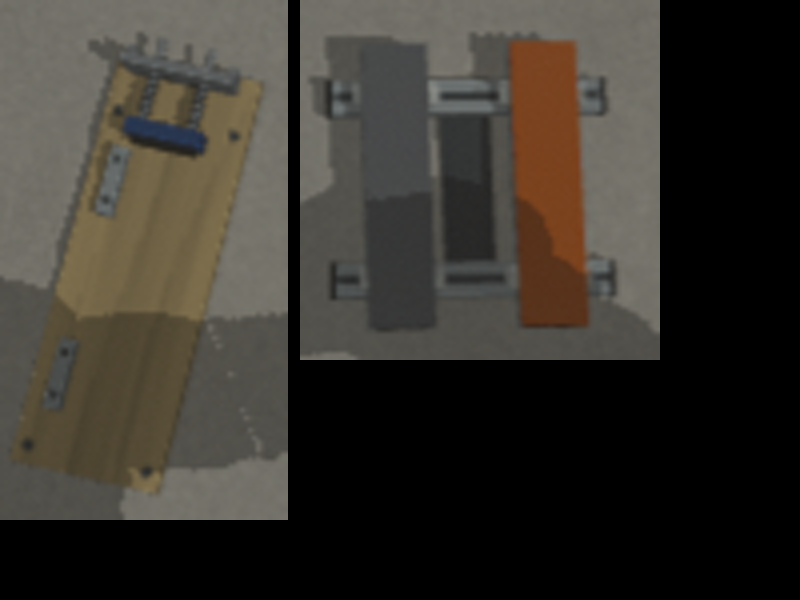

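View pics/crop2.png

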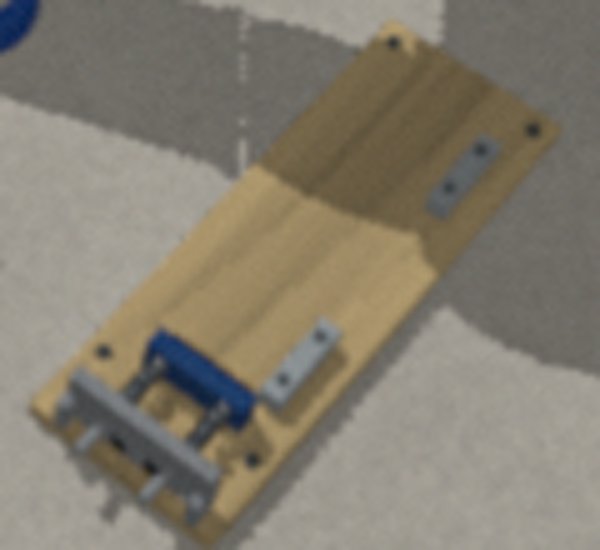

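The crops show the orange plank clipped in the bay at the rails' right end (crop1 (548,180)), next to the grey plank at (398,185). The blue nest is at (165,135), with the fence pieces on the left side of the bed at (112,180) and (60,372). That confirms the choice. The two views agree, and averaging them gives the plank at (0.526,-0.273) with yaw -0.7°, and the jig at (0.509,0.228) with yaw -14.3°.

```bash
cat >> m.py <<'E'
def down(deg): a=np.radians(deg)/2; return np.pi*np.array([np.cos(a),np.sin(a),0])
PL=np.array([.5264,-.2727]); PY=-.7
JY=-14.3; JO=np.array([.509,.2283]); _c,_s=np.cos(np.radians(JY)),np.sin(np.radians(JY)); JR=np.array([[_c,-_s],[_s,_c]])
def jw(x,y,z): return np.r_[JO+JR@[x,y],z]
def jf(): f=read_force(); return np.r_[JR.T@f[:2],f[2]]
def jp(): p=read_ee_pos(); return np.r_[JR.T@(p[:2]-JO),p[2]]
E
python3 - <<'E'
from m import *
np.set_printoptions(precision=4,suppress=True)
for o in(0,180):
    print(o,inverse_kinematics(np.r_[PL,.015],down(PY+o)),inverse_kinematics(jw(0,0,.013),down(JY+o)))
goto(np.r_[PL,.2],down(PY)); print(read_time_s(),read_force())
servo_line(np.r_[PL,.07],velocity=.15)
hit=servo_line(np.r_[PL,.015],velocity=.06,max_force=8); print(hit,read_ee_pos(),read_force(),read_time_s())
if not hit:
    gripper_close(80); print("closed",read_grip_width(),read_finger_force(),read_force(),read_ft_torque(),read_ee_pos(),read_time_s())
cv2.imwrite("pics/g.png",cv2.resize(read_camera("scene")[110:240,110:260,::-1],(750,600*650//600-50)))
E
```

```text
0 [ 0.4236  0.7431 -0.0293  1.8025  0.0353  0.5965 -1.2102] [-0.3114  0.7223 -0.2517  1.8851  0.3091  0.5718 -2.5847]
180 [ 0.8018  0.821  -0.5561  1.7784  0.6221  0.7248  1.4671] [-0.1677  0.7559 -0.4447  1.8763  0.5265  0.6276  0.38  ]
1.825 [-0.3929 -0.5174 -0.4009]
False [ 0.5267 -0.2728  0.0154] [ 0.1852 -0.0327 -0.6141] 3.9083
closed 0.043635577662765095 81.16831094026566 [-1.2869 -0.3893  5.6484] [ 0.0645  0.3398 -0.0111] [ 0.5266 -0.273   0.0158] 4.3917
```

View pics/g.png

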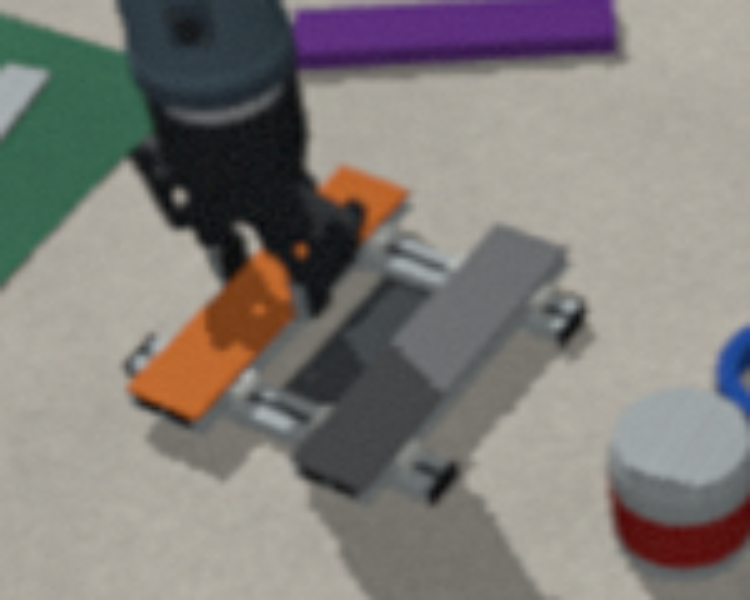

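The picture shows the fingers straddling the orange plank at mid-length, (270,270), between the rails; nothing else is touched. Next I pull it up and carry it to the jig.

```bash
python3 - <<'E'
from m import *
np.set_printoptions(precision=4,suppress=True)
p=read_ee_pos()
for dz in(.004,.008,.03): servo_line(np.r_[p[:2],p[2]+dz],velocity=.02); print(read_force(),read_ft_torque(),read_ee_pos()[2],read_time_s())
servo_line(np.r_[p[:2],.2],velocity=.2)
im=read_camera("top"); np.save("pics/lift.npy",im)
H=hsv(im); m=(H[...,0]>5)&(H[...,0]<18)&(H[...,1]>150); m[:, :290]=0; m[:,420:]=0
print(rect("top",big(m),.215),read_ee_pos(),read_grip_width())
E
python3 - <<'E'
from m import *
np.set_printoptions(precision=4,suppress=True)
goto(jw(-.025,-.006,.2),down(JY+180)); print(read_time_s(),read_grip_width())
servo_line(jw(-.025,-.006,.05),velocity=.15); wait(.2)
print(read_ee_pos(),jp(),jf(),read_time_s())
out=[]
for n,(y,x,k) in {"top":((110,250),(120,270),4),"scene":((180,320),(270,410),4)}.items():
    im=read_camera(n); np.save(f"pics/j_{n}.npy",im); out.append(cv2.resize(im[y[0]:y[1],x[0]:x[1],::-1],(400,400)))
cv2.imwrite("pics/j.png",np.hstack(out))
E
```

```text
[-0.4073 -1.0055 -5.8825] [-0.1795  0.3566  0.014 ] 0.01934165399539041 4.8333
[-2.1903  0.0435 -1.6286] [-0.0153  0.4759  0.0161] 0.02433410721376715 5.1833
[ 0.7376 -0.3879 -2.8092] [ 0.008   0.0062 -0.0042] 0.04568541440529283 6.4333
(array([ 472.4, -270. ]), array([45.6, 94.9]), np.float32(179.68)) [ 0.5256 -0.2725  0.1984] 0.043681523701551636
9.2333 0.043652687032146927
[0.4838 0.2288 0.0507] [-0.0246 -0.0057  0.0507] [ 0.0963 -0.5419 -2.1313] 10.5833
```

View pics/j.png

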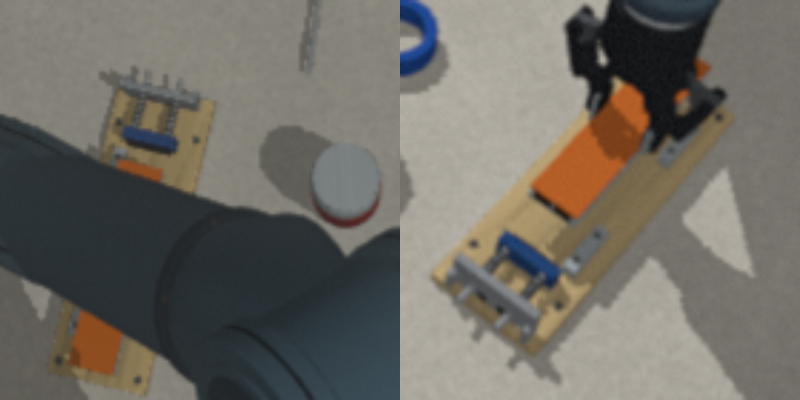

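The plank hangs level just above the bed, with its end before the nest (right half: plank end at (570,205), nest at (527,258)). I lower it, then push it to the fence.

```bash
python3 - <<'E'
from m import *
np.set_printoptions(precision=4,suppress=True)
def show(t): print(t,"p",jp()*1000,"f",jf(),"tau",read_ft_torque(),"t",round(read_time_s(),2))
servo_line(jw(-.025,-.006,.024),velocity=.06); wait(.2); show("pre")
h=servo_line(jw(-.025,-.006,.010),velocity=.015,max_force=4); wait(.2); show(h)
z=read_ee_pos()[2]
h=servo_line(jw(-.025,.006,z),velocity=.015,max_force=6); wait(.2); show(h)
E
```

```text
pre p [-24.8004  -5.7803  24.3019] f [ 0.4701 -0.1964 -1.7062] tau [ 0.0628 -0.0461  0.0224] t 11.47
True p [-25.0478  -6.0888  13.8327] f [-0.2919  0.6644  4.395 ] tau [-0.069   0.0955 -0.0491] t 12.34
True p [-25.0593  -6.0578  13.8705] f [-0.7825 -0.4388  5.0674] tau [0.04   0.0612 0.0664] t 12.85
```

```bash
python3 - <<'E'
from m import *
np.set_printoptions(precision=3,suppress=True)
def show(t): print(t,"p",jp()*1000,"f",jf(),"tz",read_ft_torque()[2],"t",round(read_time_s(),2))
z=read_ee_pos()[2]+.0003
servo_line(jw(-.025,-.006,z),velocity=.01); wait(.15); show("up")
y=-.006
while y<.006:
    y+=.001; servo_line(jw(-.025,y,z),velocity=.02); wait(.1)
    f=np.mean([jf() for _ in range(3)],0); show("y%.1f"%(y*1e3))
    if f[1]<-7: break
E
```

```text
up p [-25.074  -6.08   13.996] f [ 0.154 -0.163 -1.393] tz -0.04584674852036458 t 13.28
y-5.0 p [-25.098  -4.943  14.106] f [-0.558  0.322 -2.726] tz 0.018712579975865885 t 13.62
y-4.0 p [-24.991  -4.003  14.168] f [-0.071 -0.498 -1.912] tz -0.0024366572922151276 t 13.97
y-3.0 p [-25.021  -2.977  14.159] f [-0.095  0.079 -2.633] tz 0.016001978094061894 t 14.32
y-2.0 p [-25.011  -1.999  14.157] f [-0.346  0.502 -1.777] tz -0.019755704239750035 t 14.68
y-1.0 p [-24.991  -0.973  14.194] f [-0.254 -0.238 -2.018] tz 0.032229848545454534 t 15.03
y0.0 p [-24.997   0.007  14.162] f [-0.615 -0.168 -1.8  ] tz 0.030304462900308464 t 15.38
y1.0 p [-24.905   0.668  14.117] f [ 0.059 -1.224 -1.139] tz 0.08765817656208708 t 15.72
y2.0 p [-24.956   0.676  14.06 ] f [-0.592 -4.776  1.845] tz 0.11283961623910602 t 16.07
y3.0 p [-24.959   0.719  14.   ] f [ 0.394 -7.716  3.89 ] tz 0.20869729057949649 t 16.43
```

```bash
python3 - <<'E'
from m import *
from scipy.spatial.transform import Rotation as R
np.set_printoptions(precision=3,suppress=True)
def yaw(): x=R.from_rotvec(read_orientation()).as_matrix()[:,0]; return np.degrees(np.arctan2(-x[1],-x[0]))
def tilt(): return np.degrees(R.from_rotvec(read_orientation()).as_matrix()[:2,2])
def show(t): print(t,"p",jp()*1000,"f",jf(),"tz",round(read_ft_torque()[2],3),"yaw",round(yaw(),3),"t",round(read_time_s(),2))
show("now"); print(tilt())
z=.0140; y=.0022
for x in(-.008,-.005,-.004,-.003,-.002,-.001,0,.001,.002,.003,.004):
    servo_line(jw(x,y,z),velocity=.03 if x<-.005 else .015); wait(.1)
    f=np.mean([jf() for _ in range(4)],0); show("x%.1f"%(x*1e3)); 
    if f[0]<-5: break
E
```

```text
now p [-24.959   0.719  14.   ] f [ 0.394 -7.716  3.89 ] tz 0.209 yaw -14.383 t 16.43
[-0.223 -0.407]
x-8.0 p [-19.019   0.734  13.836] f [-29.142 -11.6    27.117] tz -0.323 yaw -14.139 t 17.24
```

Unexpected jam at x=-19; I back off and look.

```bash
python3 - <<'E'
from m import *
np.set_printoptions(precision=3,suppress=True)
im=read_camera("scene"); np.save("pics/jam.npy",im); im2=read_camera("top"); np.save("pics/jam_t.npy",im2)
servo_line(jw(-.0195,.001,.0145),velocity=.03); wait(.1); print(jp()*1000,jf(),read_ft_torque(),read_grip_width(),read_time_s())
cv2.imwrite("pics/jam.png",np.hstack([cv2.resize(im[205:315,275:385,::-1],(550,550),interpolation=cv2.INTER_CUBIC),cv2.resize(im2[130:250,145:195,::-1],(229,550),interpolation=cv2.INTER_CUBIC)]))
for n,a in(("scene",im),("top",im2)):
    H=hsv(a); b=(H[...,0]>100)&(H[...,0]<125)&(H[...,1]>110); o=(H[...,0]>5)&(H[...,0]<16)&(H[...,1]>170)
    r=np.zeros(b.shape,bool); r[(slice(190,310) if n=="scene" else slice(125,200)),(slice(270,400) if n=="scene" else slice(110,210))]=1
    c=big(b&r); P=ray(n,c.reshape(-1,2),.034)[:,:2]; q=(P-JO)@JR; print(n,"nest jig x,y range",q.min(0)*1e3,q.max(0)*1e3,rect(n,c,.034))
    c=big(o&r); P=ray(n,c.reshape(-1,2),.028)[:,:2]; q=(P-JO)@JR; print(n,"plank jig",q.min(0)*1e3,q.max(0)*1e3)
E
```

```text
[-19.694   0.7    14.266] [-1.804 -1.4   -0.939] [-0.59   0.677  0.138] 0.04347795935206642 17.975
scene nest jig x,y range [105.675 -26.933] [123.511  26.775] (array([620. , 199.9]), array([53.7, 17.7]), np.float32(75.16))
scene plank jig [-51.172 -25.32 ] [84.703 20.545]
top nest jig x,y range [101.938 -27.407] [111.859  25.957] (array([612.4, 201.2]), array([53.4,  9.9]), np.float32(75.84))Traceback (most recent call last):
  File "<stdin>", line 10, in <module>
  File "m.py", line 4, in big
    c=cv2.findContours(m.astype(np.uint8),cv2.RETR_EXTERNAL,cv2.CHAIN_APPROX_NONE)[0]; return max(c,key=cv2.contourArea)
                                                                                              ~~~^^^^^^^^^^^^^^^^^^^^^^^
ValueError: max() iterable argument is empty
```

View pics/jam.png

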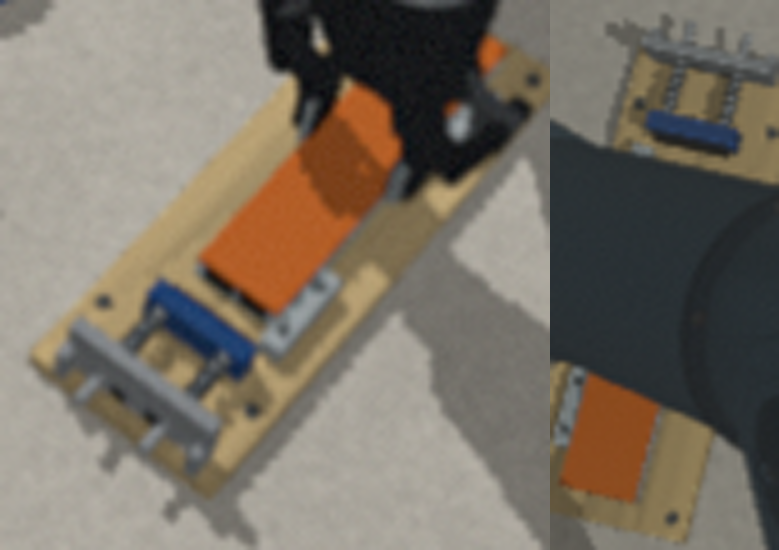

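The picture shows the plank's end at (240,285), about 20 mm clear of the untouched nest, with nothing in its way. So the plank jammed itself by friction under the arm's downward load. I lift it slightly, move nearer and seat it more lightly.

```bash
cat >> m.py <<'E'
from scipy.spatial.transform import Rotation as R
np.set_printoptions(precision=3,suppress=True)
def rpy():
    M=R.from_rotvec(read_orientation()).as_matrix(); M=np.block([[JR.T,np.zeros((2,1))],[np.zeros((1,2)),np.eye(1)]])@M
    return np.degrees([M[0,2],M[1,2],np.arctan2(-M[1,0],-M[0,0])])
def show(t):
    m=np.array(read_ft_torque()); m[:2]=JR.T@m[:2]; print(t,"p",jp()*1000,"f",jf(),"m",m,"rot",rpy(),"t",round(read_time_s(),2))
E
python3 - <<'E'
from m import *
fr=down(JY+180)
servo_line(jw(-.020,-.0005,.019),fr,velocity=.03); wait(.2); show("up")
servo_line(jw(-.008,-.0005,.019),fr,velocity=.04); wait(.2); show("fwd")
im=read_camera("scene"); cv2.imwrite("pics/up.png",cv2.resize(im[205:315,275:385,::-1],(600,600),interpolation=cv2.INTER_CUBIC))
z=.019
while z>.012:
    z-=.0005 if z<.0166 else .001; servo_line(jw(-.008,-.0005,z),velocity=.02); wait(.08)
    if z<.0162: show("z%.2f"%(z*1e3))
    if np.mean([jf()[2] for _ in range(3)])>1.5: break
E
```

```text
up p [-19.791  -0.134  19.135] f [ 0.104  0.204 -2.5  ] m [-0.062 -0.052  0.026] rot [ 0.02   0.039 -0.002] t 18.48
fwd p [-8.27  -0.477 18.971] f [ 0.546 -0.01  -1.486] m [-0.001  0.021  0.008] rot [-0.014 -0.003  0.017] t 19.13
z16.00 p [-7.985 -0.529 15.995] f [ 0.697  0.568 -2.223] m [ 0.017 -0.039  0.012] rot [ 0.001 -0.003 -0.001] t 20.18
z15.50 p [-8.012 -0.517 15.477] f [ 0.882  0.081 -2.222] m [ 0.042 -0.077 -0.017] rot [-0.003 -0.002 -0.001] t 20.52
z15.00 p [-8.016 -0.511 14.983] f [ 0.186 -0.144 -1.665] m [ 0.001 -0.018 -0.053] rot [-0.002 -0.002  0.002] t 20.85
z14.50 p [-7.982 -0.488 14.505] f [ 0.887  0.333 -1.683] m [-0.036 -0.02   0.035] rot [ 0.001  0.001 -0.003] t 21.18
z14.00 p [-7.993 -0.505 13.996] f [ 0.143 -0.263 -1.386] m [0.006 0.004 0.042] rot [0.    0.    0.001] t 21.52
z13.50 p [-7.945 -0.483 13.849] f [-0.548 -1.832  5.257] m [-0.334  0.34   0.018] rot [ 0.017 -0.007  0.   ] t 21.85
```

View pics/up.png

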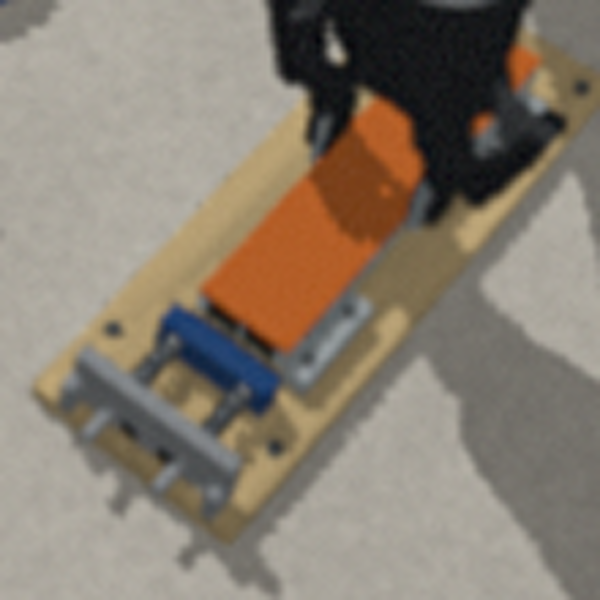

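The picture shows the plank above the bed with its end just before the nest (front edge (245,325), nest (220,355)), fully between fence and bed edge. I close the loop on vertical and fence forces while advancing.

```bash
cat >> m.py <<'E'
W=-1.9 # fz with the plank hanging free
def avg(n=4):
    a=[]
    for _ in range(n): a.append(jf()); wait(.015)
    return np.mean(a,0)-[0,0,W]
def step(T,v=.02):
    """go to jig target T, then trim z and y targets for light bed and fence contact"""
    servo_line(jw(*T),velocity=v); wait(.05); f=avg()
    T[2]+=np.clip((f[2]-2.5)*.00004,-.0001,.0004)
    T[1]+=np.clip((f[1]+3.5)*.0001,-.0004,.0004)
    return f
E
python3 - <<'E'
from m import *
T=np.array([-.008,-.0005,.0138]); servo_line(jw(*T),down(JY+180),velocity=.01)
while T[1]<.004:
    T[1]+=.0005; servo_line(jw(*T),velocity=.02); wait(.04); f=avg(3)
    if f[2]>4: T[2]+=.0001
    if f[1]<-3: break
show("fence"); print(T,f)
for i in range(5):
    T[0]+=.001; f=step(T); show("x%.1f"%(T[0]*1e3)); print("   T",T*1e3)
    if f[0]<-6 or f[2]>12: break
np.save("T.npy",T)
E
```

```text
fence p [-7.95  -0.44  13.864] f [ 0.107 -4.135  5.54 ] m [-0.696  0.247  0.055] rot [-0.008 -0.1   -0.024] t 22.78
[-0.008  0.001  0.014] [-1.764 -3.713  7.492]
x-7.0 p [-7.757 -0.287 13.864] f [-2.95  -3.87   5.777] m [-0.676  0.581  0.035] rot [-0.066 -0.101  0.003] t 23.15
   T [-7.     0.535 14.198]
x-6.0 p [-5.892  0.64  13.985] f [ 0.233  0.238 -1.164] m [ 0.044  0.033 -0.023] rot [-0.002  0.017 -0.009] t 23.52
   T [-6.     0.874 14.11 ]
x-5.0 p [-5.012  0.683 13.98 ] f [-0.135 -0.473 -1.902] m [-0.132  0.061 -0.048] rot [-0.005 -0.019 -0.001] t 23.88
   T [-5.     1.152 14.01 ]
x-4.0 p [-4.609  0.686 13.897] f [-4.23  -1.979  1.347] m [-0.656  0.859 -0.01 ] rot [-0.053 -0.058  0.003] t 24.25
   T [-4.     1.199 14.046]
x-3.0 p [-4.038  0.696 13.903] f [-5.274 -3.988  2.124] m [-0.731  1.159 -0.037] rot [-0.085 -0.073  0.016] t 24.62
   T [-3.     1.138 14.118]
```

```bash
python3 - <<'E'
from m import *
T=np.load("T.npy"); T[2]=.0142; T[1]=.0012
servo_line(jw(*T),velocity=.01); wait(.15); show("raised"); print(avg())
for i in range(6):
    T[0]+=.001; servo_line(jw(*T),velocity=.02); wait(.08); f=avg(); show("x%.1f"%(T[0]*1e3)); print("   f",f,T*1e3)
    T[2]+=np.clip((f[2]-1)*.00005,-.0001,.0003)
    if f[0]<-7: break
np.save("T.npy",T)
E
```

```text
raised p [-2.854  0.721 13.991] f [-1.725 -4.395 -2.723] m [-0.727  0.381  0.076] rot [-0.001 -0.043 -0.009] t 25.02
[-1.757 -3.367 -0.663]
x-2.0 p [-2.024  0.73  14.005] f [-2.032 -4.973 -3.464] m [-1.017  0.399  0.018] rot [-0.013 -0.045 -0.009] t 25.48
   f [-2.009 -4.072 -1.183] [-2.   1.2 14.2]
x-1.0 p [-1.394  0.729 13.953] f [-3.065 -5.325 -3.227] m [-1.042  0.66  -0.003] rot [-0.038 -0.056 -0.002] t 25.88
   f [-3.016 -4.406 -0.136] [-1.   1.2 14.1]
x0.0 p [-1.094  0.704 13.928] f [-5.653 -5.181  0.083] m [-1.124  1.073 -0.007] rot [-0.09  -0.077  0.011] t 26.28
   f [-5.109 -5.28   2.019] [ 0.     1.2   14.043]
x1.0 p [-0.073  0.717 13.943] f [-4.573 -4.525 -0.9  ] m [-1.154  1.007  0.003] rot [-0.089 -0.074  0.015] t 26.68
   f [-4.564 -4.99   1.733] [ 1.     1.2   14.094]
x2.0 p [ 0.335  0.738 13.938] f [-6.197 -4.911  0.56 ] m [-1.182  1.322 -0.019] rot [-0.135 -0.085  0.022] t 27.08
   f [-6.235 -5.796  2.896] [ 2.     1.2   14.131]
x3.0 p [ 0.93   0.75  13.955] f [-7.232 -4.877  0.69 ] m [-1.093  1.51  -0.076] rot [-0.168 -0.09   0.031] t 27.48
   f [-7.347 -5.637  2.343] [ 3.     1.2   14.226]
```

```bash
cat >> m.py <<'E'
def nestpix(im):
    H=hsv(cv2.GaussianBlur(im,(3,3),0)).astype(float)[255:290,295:335]
    w=np.clip((H[...,1]-90)/60,0,1)*((H[...,0]>95)&(H[...,0]<130)); yy,xx=np.mgrid[255:290,295:335]
    return np.array([(w*xx).sum(),(w*yy).sum()])/w.sum()
def travel(n=4):
    """nest travel (mm) from shift of the blue block in the scene picture"""
    a,b=proj("scene",[jw(.110,0,.03),jw(.120,0,.03)]); d=(b-a)/10
    s=np.mean([nestpix(read_camera("scene")) for _ in range(n)],0)-nestpix(np.load("pics/scene0.npy"))
    return s@d/(d@d)
E
python3 - <<'E'
from m import *
T=np.load("T.npy")
print("jam check",nestpix(np.load("pics/jam.npy"))-nestpix(np.load("pics/scene0.npy")),nestpix(np.load("pics/j_scene.npy"))-nestpix(np.load("pics/scene0.npy")))
print("travel",travel())
U=T.copy(); U[2]=.0146; U[1]=.0006
servo_line(jw(*U),velocity=.01); wait(.2); show("relieved"); print(avg(8),"travel",travel())
E
```

```text
jam check [0.045 0.012] [0.026 0.017]
travel 1.5903653887737732
relieved p [ 1.38   0.742 14.398] f [-6.612 -4.474 -2.19 ] m [-0.879  1.249 -0.075] rot [-0.126 -0.02   0.035] t 28.13
[-6.058 -4.145  0.14 ] travel 2.0326702895693916
```

```bash
python3 - <<'E'
from m import *
T=np.load("T.npy"); T[1]=.0009; T[2]=.0143
servo_line(jw(*T),velocity=.01)
for i in range(12):
    p=jp(); 
    if p[0]>.0046: break
    T[0]+=min(.001,.00545-p[0]); servo_line(jw(*T),velocity=.02); wait(.06); f=avg(3); show("x%.1f"%(T[0]*1e3)); print("   f",f,T*1e3)
    T[2]+=np.clip((f[2]-1.5)*.00005,-.0001,.0003)
    if f[0]<-18: break
np.save("T.npy",T); print("travel",travel())
E
```

```text
x4.0 p [ 1.966  0.703 14.032] f [-7.095 -4.685 -0.034] m [-1.032  1.437 -0.073] rot [-0.163 -0.063  0.032] t 29.07
   f [-7.081 -4.527  1.563] [ 4.   0.9 14.3]
x5.0 p [ 2.332  0.71  13.946] f [-7.54  -4.864  1.187] m [-0.985  1.709 -0.094] rot [-0.213 -0.075  0.046] t 29.43
   f [-8.496 -5.389  1.835] [ 5.     0.9   14.303]
x6.0 p [ 2.361  0.716 13.904] f [-11.294  -5.527   2.034] m [-1.12   2.263 -0.061] rot [-0.287 -0.099  0.067] t 29.79
   f [-11.077  -5.298   4.183] [ 6.    0.9  14.32]
x7.0 p [ 2.907  0.716 13.918] f [-11.799  -4.735   2.185] m [-1.03   2.434 -0.119] rot [-0.325 -0.105  0.077] t 30.15
   f [-11.794  -5.738   4.082] [ 7.     0.9   14.454]
x8.0 p [ 3.439  0.705 13.907] f [-12.456  -5.214   1.054] m [-1.084  2.6   -0.135] rot [-0.365 -0.115  0.085] t 30.51
   f [-12.332  -5.132   3.354] [ 8.     0.9   14.583]
x9.0 p [ 3.845  0.735 13.933] f [-13.76   -4.853   2.334] m [-1.053  2.869 -0.152] rot [-0.411 -0.126  0.1  ] t 30.87
   f [-13.833  -5.355   3.226] [ 9.     0.9   14.676]
x10.0 p [ 4.264  0.695 13.918] f [-14.555  -5.052   2.808] m [-1.028  3.127 -0.152] rot [-0.46  -0.14   0.109] t 31.23
   f [-15.112  -5.313   4.316] [10.     0.9   14.762]
x11.0 p [ 4.979  0.715 13.951] f [-16.589  -4.368   2.126] m [-0.997  3.18  -0.171] rot [-0.484 -0.143  0.116] t 31.58
   f [-15.856  -5.269   3.289] [11.     0.9   14.903]
travel 5.422723351275732
```

```bash
python3 - <<'E'
from m import *
T=np.load("T.npy"); R0=R.from_rotvec(down(JY+180)); Rc=R0
for i in range(5):
    e=(R0*R.from_rotvec(read_orientation()).inv()).as_rotvec(); e[2]=0
    Rc=R.from_rotvec(e*.7)*Rc
    servo_line(jw(*T),Rc.as_rotvec(),velocity=.01); wait(.15); f=avg(4); show(i); print("   f",f,T*1e3)
    T[2]+=np.clip((f[2]-3)*.00005,-.0002,.0003); T[0]+=np.clip(.0052-jp()[0],-.001,.0007)
np.save("T.npy",T); np.save("Rc.npy",Rc.as_rotvec()); print("travel",travel())
im=read_camera("scene"); cv2.imwrite("pics/in.png",cv2.resize(im[205:315,275:385,::-1],(600,600),interpolation=cv2.INTER_CUBIC))
E
```

```text
0 p [ 5.103  0.709 13.927] f [-14.976  -4.638   0.392] m [-0.985  3.149 -0.217] rot [-0.137 -0.04   0.114] t 32.25
   f [-14.689  -4.206   2.442] [11.     0.9   14.992]
1 p [ 5.1    0.713 13.922] f [-14.692  -5.004   0.981] m [-1.04   3.191 -0.172] rot [-0.047 -0.015  0.116] t 32.72
   f [-15.587  -4.749   2.785] [11.097  0.9   14.965]
2 p [ 5.128  0.685 13.897] f [-15.997  -3.77    1.018] m [-1.103  3.255 -0.186] rot [-0.021 -0.009  0.118] t 33.18
   f [-15.182  -4.317   2.83 ] [11.197  0.9   14.954]
3 p [ 5.098  0.722 13.911] f [-15.289  -4.922   1.851] m [-1.048  3.324 -0.243] rot [-0.012 -0.003  0.121] t 33.65
   f [-15.099  -4.727   2.668] [11.269  0.9   14.945]
4 p [ 5.119  0.732 13.907] f [-15.793  -5.018   1.872] m [-1.083  3.381 -0.21 ] rot [-0.011 -0.002  0.118] t 34.12
   f [-16.078  -5.061   3.603] [11.37   0.9   14.929]
travel 5.531328288566523
```

View pics/in.png

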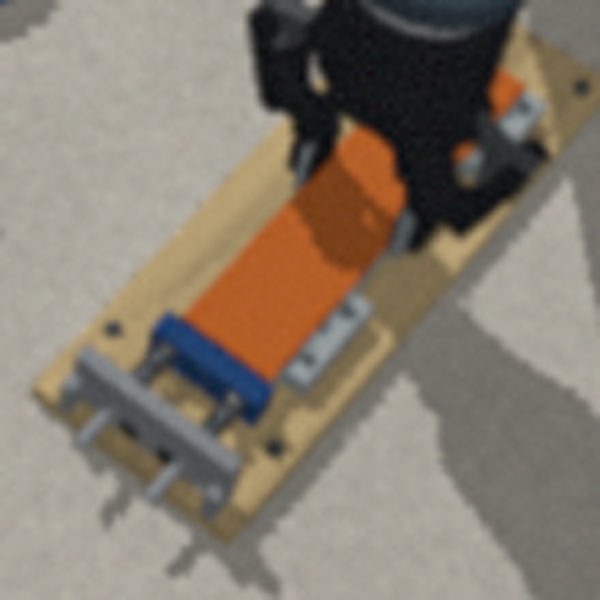

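The picture shows the plank flat against both fence pieces, with its end in the blue nest (215,365), which has moved back clearly short of the stop plate. A final small trim, a steady hold, then I hand it in.

```bash
python3 - <<'E'
from m import *
T=np.load("T.npy"); rc=np.load("Rc.npy"); x0=jp()[0]
for i in range(4):
    d=.0054-np.mean([jp()[0] for _ in range(5)])
    if d<.00012: break
    T[0]+=d*1.5; servo_line(jw(*T),rc,velocity=.01); wait(.2); show(i)
np.save("T.npy",T); wait(2); print(avg(),travel()); wait(2); show("held"); print(avg(),travel(),rpy(),read_grip_width())
E
```

```text
0 p [ 5.184  0.693 13.897] f [-16.965  -4.855   2.479] m [-1.089  3.63  -0.226] rot [-0.046 -0.016  0.126] t 34.82
1 p [ 5.186  0.734 13.931] f [-17.601  -5.644   3.033] m [-1.152  3.778 -0.208] rot [-0.068 -0.021  0.135] t 35.27
2 p [ 5.228  0.736 13.914] f [-18.604  -5.903   3.743] m [-1.241  3.951 -0.243] rot [-0.089 -0.026  0.142] t 35.72
3 p [ 5.227  0.716 13.888] f [-19.011  -5.618   4.422] m [-1.191  4.07  -0.255] rot [-0.111 -0.036  0.147] t 36.17
[-18.776  -5.403   6.146] 5.588308558951637
held p [ 5.205  0.724 13.886] f [-19.265  -5.932   4.794] m [-1.233  4.057 -0.255] rot [-0.112 -0.035  0.146] t 40.43
[-18.789  -5.704   6.312] 5.586405323492192 [-0.11  -0.035  0.146] 0.04332086788856778
```

```bash
python3 - <<'E'
from m import *
T=np.load("T.npy"); rc=np.load("Rc.npy"); T[0]-=.0008; T[2]+=.00015; T[1]=.0006
servo_line(jw(*T),rc,velocity=.01); wait(.2); show("a"); print(avg())
for i in range(5):
    f=avg(6); x=np.mean([jp()[0] for _ in range(5)])
    if abs(.0054-x)<.00025 and f[2]<3.5: break
    T[2]+=np.clip((f[2]-1.8)*.00005,-.0001,.0002); T[0]+=np.clip(.0054-x,-.0006,.0003)
    servo_line(jw(*T),rc,velocity=.01); wait(.15); show(i)
np.save("T.npy",T); print("travel",travel()); wait(3); show("held"); print(avg(8),"travel",travel(),read_grip_width())
E
```

```text
a p [ 5.889  0.698 13.95 ] f [-14.104  -4.242  -1.253] m [-0.887  3.236 -0.224] rot [-0.     0.034  0.126] t 41.15
[-14.397  -3.51    0.763]
0 p [ 5.872  0.707 13.958] f [-13.336  -3.796  -0.856] m [-0.838  2.982 -0.199] rot [0.037 0.044 0.119] t 41.72
1 p [ 5.868  0.708 13.961] f [-12.556  -3.026  -1.74 ] m [-0.843  2.748 -0.173] rot [0.074 0.055 0.108] t 42.22
2 p [ 5.879  0.72  13.965] f [-11.625  -2.893  -2.051] m [-0.897  2.537 -0.148] rot [0.113 0.064 0.099] t 42.72
3 p [ 5.872  0.738 13.971] f [-10.915  -3.032  -2.299] m [-0.904  2.437 -0.161] rot [0.151 0.076 0.088] t 43.22
4 p [ 5.751  0.715 13.937] f [-10.161  -4.328  -2.291] m [-0.871  2.188 -0.104] rot [0.178 0.08  0.084] t 43.72
travel 6.245486030324523
held p [ 5.784  0.696 13.934] f [-10.164  -2.985  -2.368] m [-0.83   2.275 -0.08 ] rot [0.181 0.079 0.083] t 46.92
[-9.925 -3.219 -0.023] travel 6.24342694948758 0.04328484779818439
```

```bash
python3 - <<'E'
from m import *
T=np.load("T.npy"); R0=R.from_rotvec(down(JY+180)); Rc=R.from_rotvec(np.load("Rc.npy"))
T[0]+=.0004; T[1]=.0008
for i in range(4):
    e=(R0*R.from_rotvec(read_orientation()).inv()).as_rotvec(); e[2]=0; Rc=R.from_rotvec(e*.7)*Rc
    T[2]+=np.clip((avg(4)[2]-1.5)*.00005,-.0001,.0001)
    servo_line(jw(*T),Rc.as_rotvec(),velocity=.01); wait(.15); show(i)
print("travel",travel()); wait(4); show("held"); print(avg(8),"travel",travel(),read_grip_width())
E
```

```text
0 p [ 5.782  0.726 13.922] f [-10.723  -4.718   0.763] m [-0.963  2.454 -0.105] rot [ 0.024 -0.007  0.083] t 47.72
1 p [ 5.74   0.74  13.923] f [-11.829  -4.309   0.062] m [-0.947  2.502 -0.115] rot [0.002 0.    0.084] t 48.18
2 p [ 5.751  0.69  13.919] f [-12.372  -4.028   0.006] m [-0.929  2.432 -0.181] rot [ 0.002 -0.005  0.085] t 48.65
3 p [ 5.744  0.712 13.911] f [-11.222  -3.571  -0.509] m [-0.965  2.445 -0.135] rot [-0.002  0.001  0.085] t 49.12
travel 6.225188624066238
held p [ 5.766  0.689 13.911] f [-11.919  -3.866   0.223] m [-0.986  2.496 -0.134] rot [ 0.001 -0.001  0.083] t 53.32
[-11.621  -3.975   1.914] travel 6.223489940762341 0.043580781250144
```

The push is 11.6 N at about 6.2 mm of travel and steady. The plank is level, on the bed and against the fence, so I hand it in.

```bash
python3 -c "
from workcell import *
print(sign_off())"
```

```text
the job is handed in; nothing more can be done
None
```

I handed the job in with the orange plank face up on the jig, flush along the fence and still held in the gripper, pushing the nest in about 6 mm with a steady 12 N or so, after one friction jam on the bed short of the nest (about 29 N) that I backed out of.

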